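Cull bent and short shelf struts onto the tared scale

TASK

First zero the scale with the empty tray on it, by a short, gentle press on its large oblong pad (not the small round one). Then pick out every shelf strut that is bent or shorter than the others and lay it wholly inside the tray, below its rim, without dropping it, leaving the tray on the scale's plate and not pressing the pad again. Leave the sound struts and everything else where they lie.

Things in the scene. Friction and masses are not known exactly. Their poses are not given: they have to be found in the camera images.
- strut_a: Grey steel shelf strut, a bar 24 mm wide, 20 mm high, about 120 g, lying roughly along world x. A sound one is straight, 150 mm long; an odd one is about 105 mm long, or kinked sideways at mid-length by about 26 degrees (two 75 mm legs). Origin: half-way up, on the centre line at mid-length (the kink, if kinked); z up. Tell from this point and the two end points if it is sound.
- strut_a_end1 (a point): Centre of one end face of strut a, half-way up (10 mm above its underside).
- strut_a_end2 (a point): Centre of one end face of strut a, half-way up (10 mm above its underside).
- strut_b: Grey steel shelf strut, a bar 24 mm wide, 20 mm high, about 120 g, lying roughly along world x. A sound one is straight, 150 mm long; an odd one is about 105 mm long, or kinked sideways at mid-length by about 26 degrees (two 75 mm legs). Origin: half-way up, on the centre line at mid-length (the kink, if kinked); z up. Tell from this point and the two end points if it is sound.
- strut_b_end1 (a point): Centre of one end face of strut b, half-way up (10 mm above its underside).
- strut_b_end2 (a point): Centre of one end face of strut b, half-way up (10 mm above its underside).
- strut_c: Grey steel shelf strut, a bar 24 mm wide, 20 mm high, about 120 g, lying roughly along world x. A sound one is straight, 150 mm long; an odd one is about 105 mm long, or kinked sideways at mid-length by about 26 degrees (two 75 mm legs). Origin: half-way up, on the centre line at mid-length (the kink, if kinked); z up. Tell from this point and the two end points if it is sound.
- strut_c_end1 (a point): Centre of one end face of strut c, half-way up (10 mm above its underside).
- strut_c_end2 (a point): Centre of one end face of strut c, half-way up (10 mm above its underside).
- strut_d: Grey steel shelf strut, a bar 24 mm wide, 20 mm high, about 120 g, lying roughly along world x. A sound one is straight, 150 mm long; an odd one is about 105 mm long, or kinked sideways at mid-length by about 26 degrees (two 75 mm legs). Origin: half-way up, on the centre line at mid-length (the kink, if kinked); z up. Tell from this point and the two end points if it is sound.
- strut_d_end1 (a point): Centre of one end face of strut d, half-way up (10 mm above its underside).
- strut_d_end2 (a point): Centre of one end face of strut d, half-way up (10 mm above its underside).
- strut_e: Grey steel shelf strut, a bar 24 mm wide, 20 mm high, about 120 g, lying roughly along world x. A sound one is straight, 150 mm long; an odd one is about 105 mm long, or kinked sideways at mid-length by about 26 degrees (two 75 mm legs). Origin: half-way up, on the centre line at mid-length (the kink, if kinked); z up. Tell from this point and the two end points if it is sound.
- strut_e_end1 (a point): Centre of one end face of strut e, half-way up (10 mm above its underside).
- strut_e_end2 (a point): Centre of one end face of strut e, half-way up (10 mm above its underside).
- scale: Fixed grey bench scale, 240 mm deep (its x) by 230 mm wide (its y). Origin: centre of its underside. Top of the front strip with the pads 48 mm above the bench; steel weighing plate, top 56 mm above the bench, centred 32 mm behind the origin (+x of the scale). The pads are on the front strip (-x side).
- tare_pad: The tare pad of the scale: white oblong touch pad, 46 mm (its y) by 28 mm (its x), the larger of the two pads. Origin: centre of its top face, 51 mm above the bench and 3 mm above the strip around it; axes as the scale's. Pressed straight down it yields under 1 mm; it registers at 3 N held for 0.15 s, and more than 30 N would damage it.
- power_pad: The off pad of the scale: small round white pad, 16 mm across, 63 mm to the -y side of the tare pad. Origin: centre of its top, same height as the tare pad. Not to be pressed (2 N switches it).
- tray: Loose open aluminium tray standing on the weighing plate, 166 mm (its x) by 216 mm (its y), 40 mm high, walls and floor 4 mm thick, 0.5 kg. Origin: centre of its underside, z up. Inside 158 by 208 mm.
- jar: Bystander: closed glass jar, 68 mm across, 85 mm high. Origin: centre of its underside.
- archive_box: Bystander: flat brown cardboard box, 120 mm (x) by 240 mm (y), 60 mm high. Origin: centre of its underside.
- screwdriver: Bystander: wooden-handled screwdriver, 200 mm long along its x, about 30 mm high at the handle, lying beyond the scale. Origin: underside, near mid-length.
There are look-alikes about, which are no part of the job. Leave any purple or yellow look-alike of the strut_b alone.

How it is judged:
On the way:
1. the tare pad is pressed with at least 3 N for 0.15 s while no strut is over the tray (contact force between anything else and tare_pad above 3 N and horizontal distance between each of strut_a, strut_b, strut_c, strut_d, strut_e and tray above 0.12 m), for 0.15 s.
At the end, for the whole second after the job is handed in: Every bent or short strut lies at rest in the tray, both its end centres within the walls and below the rim (40 mm above the tray's underside); the tray stands level on the scale's plate, its centre within 60 mm of the scale's centre; every sound strut is within 30 mm of where it lay (x of strut_b_end1 in the frame of tray between -0.08 and 0.08 m and y of strut_b_end1 in the frame of tray between -0.105 and 0.105 m and z of strut_b_end1 in the frame of tray between 0 and 0.04 m and x of strut_b_end2 in the frame of tray between -0.08 and 0.08 m and y of strut_b_end2 in the frame of tray between -0.105 and 0.105 m and z of strut_b_end2 in the frame of tray between 0 and 0.04 m and x of strut_d_end1 in the frame of tray between -0.08 and 0.08 m and y of strut_d_end1 in the frame of tray between -0.105 and 0.105 m and z of strut_d_end1 in the frame of tray between 0 and 0.04 m and x of strut_d_end2 in the frame of tray between -0.08 and 0.08 m and y of strut_d_end2 in the frame of tray between -0.105 and 0.105 m and z of strut_d_end2 in the frame of tray between 0 and 0.04 m and horizontal distance between tray and scale below 0.06 m and z of tray in the frame of scale between 0.053 and 0.062 m and angle between tray's own z axis and vertical below 0.05 rad and linear speed of each of strut_b, strut_d below 0.02 m/s and distance of each of strut_a, strut_c, strut_e from where it was at the start of the episode below 0.03 m); the robot touches nothing.
It fails at once if a scale pad is pressed harder than 30 N (contact force between anything else and tare_pad above 30 N).
It fails at once if the small round pad is pressed (over 2 N) (contact force between anything else and power_pad above 2 N).
It fails at once if the tare pad is pressed (over 2 N) with a strut over or in the tray (contact force between anything else and tare_pad above 2 N and horizontal distance between any of strut_a, strut_b, strut_c, strut_d, strut_e and tray below 0.12 m).
It fails at once if a strut is dropped into the tray (falls freely faster than 0.75 m/s, about 30 mm) ((horizontal distance between strut_a and tray below 0.12 m and contact force between the fingers and strut_a below 0.05 N and linear speed of strut_a above 0.75 m/s) or (horizontal distance between strut_b and tray below 0.12 m and contact force between the fingers and strut_b below 0.05 N and linear speed of strut_b above 0.75 m/s) or (horizontal distance between strut_c and tray below 0.12 m and contact force between the fingers and strut_c below 0.05 N and linear speed of strut_c above 0.75 m/s) or (horizontal distance between strut_d and tray below 0.12 m and contact force between the fingers and strut_d below 0.05 N and linear speed of strut_d above 0.75 m/s) or (horizontal distance between strut_e and tray below 0.12 m and contact force between the fingers and strut_e below 0.05 N and linear speed of strut_e above 0.75 m/s)).
It fails at once if a bystander is moved by more than 30 mm (distance of any of jar, archive_box, screwdriver from where it was at the start of the episode above 0.03 m).
It also fails if it takes over 67 s, if anything falls off the work surface, if the arm or the gripper's body presses on something with over 40 N, if the wrist force passes 120 N, or if a joint passes its speed limit or range.

ROBOT

A 7-joint arm with a two-finger parallel gripper is mounted at the origin on the work surface. World frame = base frame: x ahead of the robot, y to its left, z up, the work surface at z = 0. Lengths are in m, angles in rad, forces in N, time in s.
With the tool pointing down it reaches from about 0.35 to 0.9 m from the base axis. Payload 8.1 kg.
Tool frame: the origin (TCP) lies on the centre line of the jaws, within the pads' length; the fingertips stand 17 mm ahead of it and the grasp point (between the pads) lies 2 mm behind it; z points along the fingers, y is the direction in which the jaws open and shut (so a half turn about z gives the same grasp; the last joint's range is limited). The gripper opens to 92 mm and grips with 3 to 60 N. Pads are 19 mm wide; open, the fingers measure 130 mm over their backs; the gripper's body (75 mm by 190 mm) begins 47 mm behind the grasp point.
Start: joints at [1.216, 0.434, 0.025, 1.573, -0.012, 1.134, -0.075], TCP at [0.156, -0.605, 0.244] pointing down, gripper open.
Joint ranges: [-2.62, 2.62], [-0.44, 2.09], [-1.27, 1.32], [0.08, 2.57], [-1.32, 4.46], [0.12, 2], [-2.74, 2.74]. Speed limits (rad/s): [2.22, 2.22, 3.01, 3.01, 3.14, 3.14, 3.14].

INTERFACE

Orientations are given as a rotation vector (axis times angle).
In Python, from cell import arm gives the robot as it stands.
- The arm moves only by the shell command python3 -m creep 'ROWS' [FORCE]. ROWS is JSON, a list that holds one entry, the list of rows, each a list of 7 numbers: the shift along the world's x, y, z in cm, then the turn, a rotation vector about the world's x, y, z in degrees, then the opening, from -1 (shut) to 1 (fully open), so that 0 is half open. In form: [[[tx, ty, tz, ax, ay, az, jaw], ...]]. A call has 1 to 5 rows; each row is the pose to reach, as a shift and turn from the pose commanded when the call began; what a row does not reach only later rows make up. A row lasts 1/10 s, in which the tool goes at most 50 mm and 8.59 degrees, less where a joint would pass 70% of its speed; a pose out of reach is approached as far as the arm can. A call with a gripper value outside its range is refused whole. The fingers move at their own pace and stop on an object; FORCE is the grip in N (left out, the last holds). Time passes only in rows, so rows that repeat a pose let the fingers close. It gives the time, the measured TCP pose, the force and the opening at its end, in the units of the state.
- arm.observe(): the state, without advancing time (a new reading comes with each control period).
- arm.get_image(name): name is "scene" or "top" or "wrist"; returns the picture (400x640x3 uint8, red, green, blue); there is no depth.
- arm.camera_model(name): a dict with "vfov" (degrees; the focal length in pixels is half the picture's height over the tangent of half this angle, whatever the lens; pixels are square), "cx", "cy" (the principal point, pixels), "cam_to_world" (4x4, takes a point from camera to world coordinates); the wrist camera has in their place "T_tool_cam" (4x4, takes a point from camera to tool coordinates, whose origin is the TCP and whose axes are the flange's). Camera axes: x right, y down, z forward; pixel columns grow to the right and rows downward; lengths in m; the calibration is good to about 2 mm. A picture is of the moment at which its call begins: read the wrist's pose just before it. camera_model takes no time and is no camera call.
- arm.sign_off(): hands the job in, once; it reports no verdict.
The state is a dict: "clock": time; "joints": joint angles; "dq": joint speeds; "joint_efforts": joint torques, N m; "position": TCP position; "ee_rot": TCP orientation; "force": force on the tool from outside, world axes, zero at the start; "ft_torque": the same for the moment, N m; "width": opening from 0.0 (shut) to 1.0 (fully open).
Only numpy, scipy, OpenCV 4.12 (cv2) and the standard library are available. Lean on these libraries where they do the work, as an engineer would, in place of code of your own. Each camera call takes 0.05 s, during which the arm holds its last target.

## Working session

There is one attempt and no reset: what is moved stays moved. The work goes in short steps, Python scripts to look and compute and a shell command to move; the robot and the scene stay as the last step left them, time stands still between calls to the robot, and variables do not carry over. Pictures are saved under pics/ and viewed, and the job is handed in when it is done.

```bash
ls; mkdir -p pics
cat > h.py <<'E'
from cell import arm
import numpy as np, cv2
def save(n,f):
    im=arm.get_image(n); cv2.imwrite('pics/'+f,im[:,:,::-1]); return im
E
python3 - <<'E'
from h import *
print(arm.observe())
save('top','top0.png');save('scene','scene0.png')
for n in('top','scene','wrist'):print(n,arm.camera_model(n))
E
```

```text
pics
{'clock': 0.0, 'joints': array([ 1.21641076,  0.43521056,  0.02496084,  1.57412926, -0.0116183 ,
        1.13399553, -0.07510156]), 'dq': array([-1.98272452e-03,  1.51517988e-03, -1.18755443e-04, -1.16629843e-03,
       -5.82826338e-05,  9.96695453e-04, -7.76589225e-05]), 'joint_efforts': array([-2.52306418e-04, -6.67846942e+01,  9.84722301e-01, -3.14450955e+01,
       -6.04982302e-02,  4.29686846e-02,  1.46723060e-04]), 'position': array([ 0.15554095, -0.60481707,  0.24294008]), 'ee_rot': array([-3.11519093e+00, -3.94156835e-01,  5.05431773e-04]), 'force': array([0.68726005, 0.17889721, 0.3418793 ]), 'ft_torque': array([0.0263003 , 0.0169909 , 0.03773167]), 'width': 0.9966404896722832}
top {'vfov': 57.09111965459165, 'cx': 319.3860373273048, 'cy': 197.58017159259074, 'cam_to_world': array([[-0.02876602, -0.98838421,  0.14922856,  0.35085925],
       [-0.99949049,  0.0263754 , -0.01797469, -0.16396712],
       [ 0.01382994, -0.14966959, -0.98863934,  1.05511411],
       [ 0.        ,  0.        ,  0.        ,  1.        ]])}
scene {'vfov': 49.97945062956823, 'cx': 319.0503285392341, 'cy': 197.433066729983, 'cam_to_world': array([[ 0.4226684 ,  0.5597622 , -0.7127536 ,  1.43564456],
       [ 0.90625306, -0.26759091,  0.32726212, -0.60616552],
       [-0.00753742, -0.78425849, -0.62038843,  0.87205347],
       [ 0.        ,  0.        ,  0.        ,  1.        ]])}
wrist {'vfov': 64.9774247322003, 'cx': 322.92874214214436, 'cy': 193.59571113728495, 'T_tool_cam': array([[ 2.36903060e-04, -9.56266149e-01, -2.92497858e-01,
         7.95451736e-02],
       [ 9.99999969e-01,  2.03288527e-04,  1.45317698e-04,
        -1.62781278e-03],
       [-7.95009367e-05, -2.92497883e-01,  9.56266167e-01,
        -1.40982139e-01],
       [ 0.00000000e+00,  0.00000000e+00,  0.00000000e+00,
         1.00000000e+00]])}
```

View pics/top0.png

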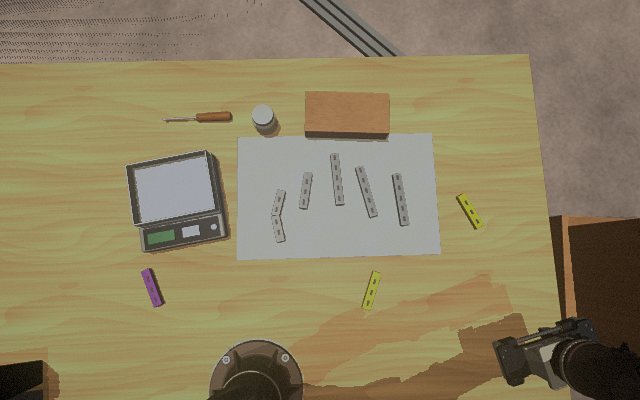

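View pics/scene0.png

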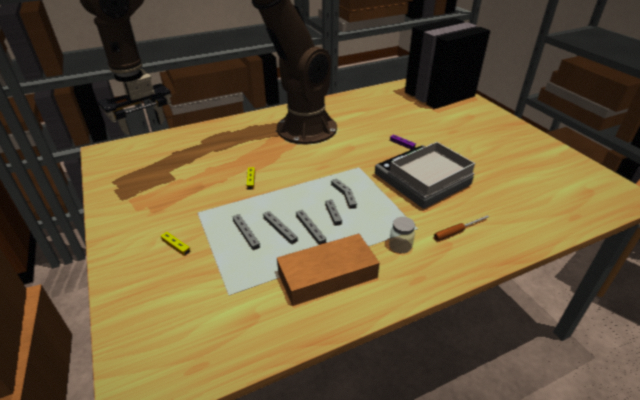

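The top view shows five grey struts on the mat. One is kinked at about (278,215) and one is short at about (306,190); the other three look straight and long. The scale is at about (180,200), with the oblong pad near (191,231) and the round pad near (213,227).

```bash
cat >> h.py <<'E'
def ray(n,u,v,z):
    m=arm.camera_model(n); f=200/np.tan(np.radians(m['vfov']/2))
    if 'cam_to_world' in m: T=m['cam_to_world']
    else:
        from scipy.spatial.transform import Rotation as R
        o=arm.observe(); W=np.eye(4);W[:3,:3]=R.from_rotvec(o['ee_rot']).as_matrix();W[:3,3]=o['position'];T=W@m['T_tool_cam']
    d=T[:3,:3]@np.array([(u-m['cx'])/f,(v-m['cy'])/f,1.]); c=T[:3,3]
    return c+d*(z-c[2])/d[2]
def blobs(im,mask,n,z,amin=20):
    k,l,s,c=cv2.connectedComponentsWithStats(mask.astype(np.uint8))
    for i in range(1,k):
        if s[i,4]<amin: continue
        cn=cv2.findContours((l==i).astype(np.uint8),0,2)[0][0]
        r=cv2.minAreaRect(cn)
        b=cv2.boxPoints(r); print(i,'area',s[i,4],'c',c[i].round(1),'rect',np.round(r[1],1),'w',ray(n,*c[i],z).round(4)[:2],'corners',[ray(n,*p,z).round(3)[:2].tolist() for p in b])
E
python3 - <<'E'
from h import *
im=cv2.imread('pics/top0.png'); hsv=cv2.cvtColor(im,cv2.COLOR_BGR2HSV)
roi=np.zeros(im.shape[:2],bool); roi[140:255,245:430]=1
g=im.max(2)
print(g[150:160,250:260].mean(), g[180:190,300:310])
blobs(im,(roi&(g<165)),'top',0.02)
cv2.imwrite('pics/z1.png',cv2.resize(im[140:260,120:280],None,fx=5,fy=5,interpolation=cv2.INTER_CUBIC))
cv2.imwrite('pics/z2.png',cv2.resize(im[145:250,255:415],None,fx=5,fy=5,interpolation=cv2.INTER_CUBIC))
E
```

```text
165.84 [[167 168 135 147 145 142 101 107 136 146]
 [167 166 135 146 144 131 101 110 148 149]
 [168 167 151 152 142 132 107 114 148 143]
 [166 164 131 147 146 123  98  96 148 141]
 [167 165 127 146 147 144 144 143 146 141]
 [168 166 139 148 145 143 147 149 147 145]
 [171 167 145 147 144 146 147 146 145 148]
 [164 135 146 148 148 149 146 144 148 145]
 [166 144 151 147 148 146 150 147 147 140]
 [165 124 155 146 136 106 130 145 144 142]]
20 area 95 c [365.1 140.5] rect [ 2. 56.] w [ 0.6722 -0.321 ] corners [[0.676, -0.23], [0.672, -0.394], [0.666, -0.394], [0.67, -0.23]]
50 area 21 c [338.4 144.6] rect [ 4.  11.2] w [ 0.6618 -0.2427] corners [[0.662, -0.225], [0.676, -0.255], [0.665, -0.26], [0.651, -0.23]]
182 area 527 c [336.3 178.9] rect [54.6 11.1] w [ 0.56   -0.2329] corners [[0.64, -0.208], [0.644, -0.24], [0.485, -0.256], [0.481, -0.225]]
340 area 540 c [365.8 191.7] rect [55.5 11.9] w [ 0.5207 -0.3159] corners [[0.591, -0.278], [0.6, -0.312], [0.445, -0.349], [0.436, -0.316]]
411 area 384 c [305.4 190.2] rect [11.5 39.2] w [ 0.5295 -0.1433] corners [[0.479, -0.117], [0.591, -0.136], [0.585, -0.168], [0.473, -0.149]]
443 area 556 c [400.  199.4] rect [53.6 12.1] w [ 0.4956 -0.4128] corners [[0.57, -0.387], [0.576, -0.422], [0.423, -0.44], [0.418, -0.406]]
577 area 566 c [278.1 215.7] rect [15.6 53.1] w [ 0.4584 -0.0648] corners [[0.386, -0.04], [0.536, -0.044], [0.534, -0.088], [0.384, -0.083]]
```

View pics/z1.png

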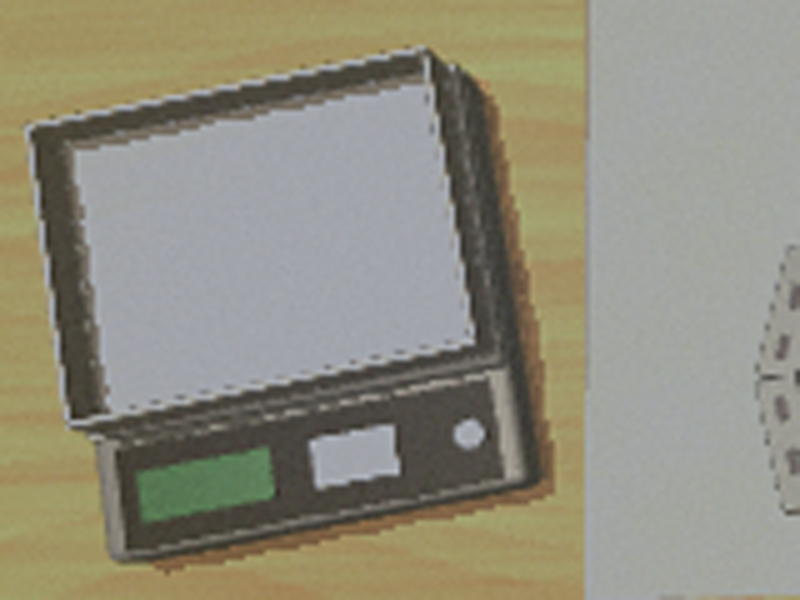

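View pics/z2.png

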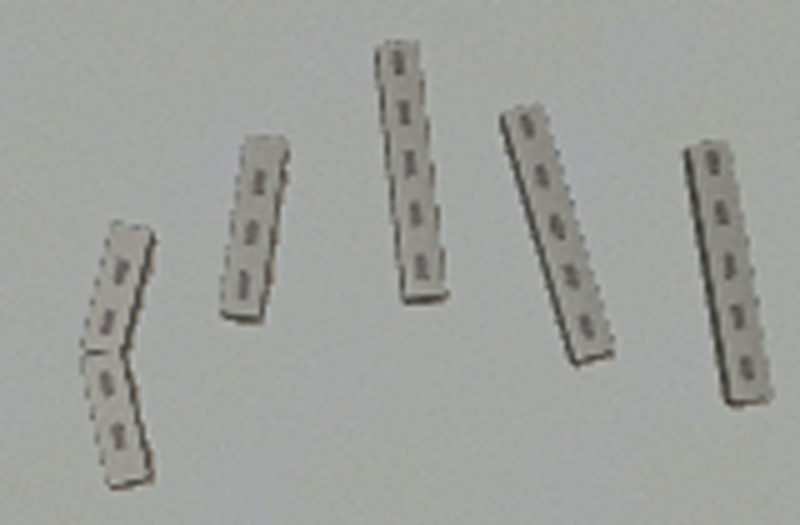

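Run:
```python
from h import *
z1=lambda x,y:(x/5+120-.4,y/5+140-.4)
z2=lambda x,y:(x/5+255-.4,y/5+145-.4)
for n,p,z in [('pad',(355,457),.051),('rnd',(470,434),.051)]+[('rim',q,.096) for q in((30,128),(428,48),(502,350),(72,425))]+[('floor',q,.06) for q in((75,148),(428,85),(476,345),(105,412))]: print(n,ray('top',*z1(*p),z).round(4))
for n,p in [('kinkU',(133,228)),('kinkM',(106,352)),('kinkL',(129,483)),('shU',(266,142)),('shL',(241,315))]: print(n,ray('top',*z2(*p),.02).round(4))
```

```text
pad [0.4201 0.1696 0.051 ]
rnd [0.4309 0.1076 0.051 ]
rim [0.5963 0.3304 0.096 ]
rim [0.6349 0.1208 0.096 ]
rim [0.4708 0.0794 0.096 ]
rim [0.4377 0.301  0.096 ]
floor [0.5935 0.3238 0.06  ]
floor [0.6244 0.1311 0.06  ]
floor [0.4784 0.1026 0.06  ]
floor [0.4474 0.3011 0.06  ]
kinkU [ 0.5313 -0.0745  0.02  ]
kinkM [ 0.4607 -0.0584  0.02  ]
kinkL [ 0.3868 -0.0704  0.02  ]
shU [ 0.5795 -0.1515  0.02  ]
shL [ 0.4796 -0.135   0.02  ]
```

```bash
python3 -m creep '[[[3.5,3,0,0,0,0,-1],[7,6.5,0,0,0,0,-1],[10.5,10,0,0,0,0,-1],[14,14,0,0,0,0,-1],[17.5,18,0,0,0,0,-1]]]'; python3 -m creep '[[[2.5,4,0,0,0,0,-1],[5,8,0,0,0,0,-1],[7.5,12.5,0,0,0,0,-1],[8,17,0,0,0,-2,-1],[8.5,21.5,0,0,0,-4,-1]]]'
```

```text
clock: 0.6
position: [0.3275, -0.4283, 0.2435]
ee_rot: [-3.116, -0.394, 0.0]
force: [1.3, -0.7, -0.1]
width: 0.614
clock: 1.1
position: [0.4118, -0.2128, 0.2434]
ee_rot: [-3.128, -0.285, 0.001]
force: [0.9, -0.2, 1.0]
width: 0.181
```

```bash
python3 -m creep '[[[0,4.5,0,0,0,0,-1],[0,9,0,0,0,0,-1],[0,13.5,0,0,0,0,-1],[0,18,0,0,0,0,-1],[0.5,22,0,0,0,0,-1]]]'; python3 -m creep '[[[0,4,0,0,0,0,-1],[0,8,0,0,0,0,-1],[0.3,12,-2,0,0,0,-1],[0.3,15.5,-5,0,0,0,-1],[0.3,16,-8,0,0,0,-1]]]';python3 - <<'E'
from h import *
print(arm.observe()['position'],arm.observe()['ee_rot'],arm.observe()['force'],arm.observe()['width'])
im=save('wrist','w0.png')
E
```

```text
clock: 1.6
position: [0.4156, 0.007, 0.2438]
ee_rot: [3.128, 0.286, -0.0]
force: [1.3, -0.9, -0.8]
width: 0.002
clock: 2.1
position: [0.4194, 0.1698, 0.1633]
ee_rot: [-3.125, -0.293, -0.003]
force: [0.6, -1.0, -0.3]
width: 0.005
[0.41936697 0.16981038 0.16331007] [-3.12482420e+00 -2.93179073e-01 -3.01324120e-03] [ 0.5695015  -1.03677228 -0.30988277] 0.004685261471007342
```

View pics/w0.png

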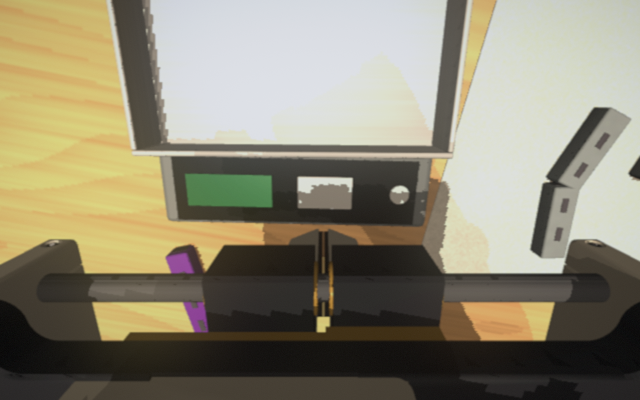

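The wrist view shows the tare pad centred near (325,192), the round pad at (399,195) and the display at (229,190). The closed fingers are below the tare pad at column 323.

```bash
python3 - <<'E'
from h import *
print(ray('wrist',325,192,.051),ray('wrist',399,195,.051))
print('kink end,mid,end',ray('wrist',612,115,.02),ray('wrist',563,183,.02),ray('wrist',550,255,.02))
E
python3 -m creep '[[[0,0,-3,0,0,0,-1],[0,0,-6,0,0,0,-1],[0,0,-8,0,0,0,-1],[0,0,-8.5,0,0,0,-1],[0,0,-8.7,0,0,0,-1]]]'
```

```text
[0.42111111 0.16775628 0.051     ] [0.4299449  0.10694876 0.051     ]
kink end,mid,end [ 0.526194   -0.06485442  0.02      ] [ 0.46106193 -0.04814832  0.02      ] [ 0.38905595 -0.06572451  0.02      ]
clock: 2.65
position: [0.4195, 0.1644, 0.0769]
ee_rot: [3.128, 0.284, -0.001]
force: [0.2, 0.4, 0.4]
width: 0.007
```

```bash
python3 -m creep '[[[0,0.3,-0.2,0,0,0,-1],[0,0.3,-0.4,0,0,0,-1],[0,0.3,-0.6,0,0,0,-1],[0,0.3,-0.65,0,0,0,-1],[0,0.3,-0.7,0,0,0,-1]]]'
```

```text
clock: 3.15
position: [0.4196, 0.1679, 0.0699]
ee_rot: [3.129, 0.285, 0.0]
force: [0.0, -0.6, 0.8]
width: 0.006
```

```bash
python3 -m creep '[[[0,0,-0.07,0,0,0,-1],[0,0,-0.1,0,0,0,-1]]]';python3 -m creep '[[[0,0,-0.03,0,0,0,-1],[0,0,-0.06,0,0,0,-1]]]'
```

```text
clock: 3.35
position: [0.4195, 0.1679, 0.0687]
ee_rot: [3.129, 0.285, 0.0]
force: [0.0, 1.3, 0.2]
width: 0.002
clock: 3.55
position: [0.4196, 0.1679, 0.0681]
ee_rot: [3.129, 0.285, -0.0]
force: [-1.4, -1.2, 0.3]
width: 0.006
```

```bash
python3 -m creep '[[[0,0,-0.03,0,0,0,-1],[0,0,-0.05,0,0,0,-1]]]';python3 -m creep '[[[0,0,-0.03,0,0,0,-1],[0,0,-0.05,0,0,0,-1]]]'
```

```text
clock: 3.75
position: [0.4196, 0.168, 0.0677]
ee_rot: [3.128, 0.285, 0.0]
force: [-0.0, 0.1, 2.5]
width: 0.005
clock: 3.95
position: [0.4196, 0.168, 0.0674]
ee_rot: [3.128, 0.285, 0.0]
force: [-2.2, -1.4, 10.1]
width: 0.007
```

```bash
python3 -m creep '[[[0,0,0,0,0,0,-1],[0,0,0,0,0,0,-1]]]';python3 -m creep '[[[0,0,0,0,0,0,-1],[0,0,0.3,0,0,0,-1],[0,0,3,0,0,0,0],[0,0,7,0,0,0,0],[0,-3,10,0,0,0,0]]]' 30
```

```text
clock: 4.15
position: [0.4196, 0.1679, 0.0675]
ee_rot: [3.128, 0.285, 0.0]
force: [-1.2, -1.9, 8.0]
width: 0.002
clock: 4.65
position: [0.4199, 0.1415, 0.1693]
ee_rot: [-3.125, -0.294, -0.003]
force: [0.9, -1.1, -0.9]
width: 0.216
```

Run:
```python
from h import *
save('top','top1.png')
im=cv2.imread('pics/top1.png')
cv2.imwrite('pics/z3.png',cv2.resize(im[140:260,120:280],None,fx=5,fy=5,interpolation=cv2.INTER_CUBIC))
```

```text
(no output)
```

View pics/z3.png

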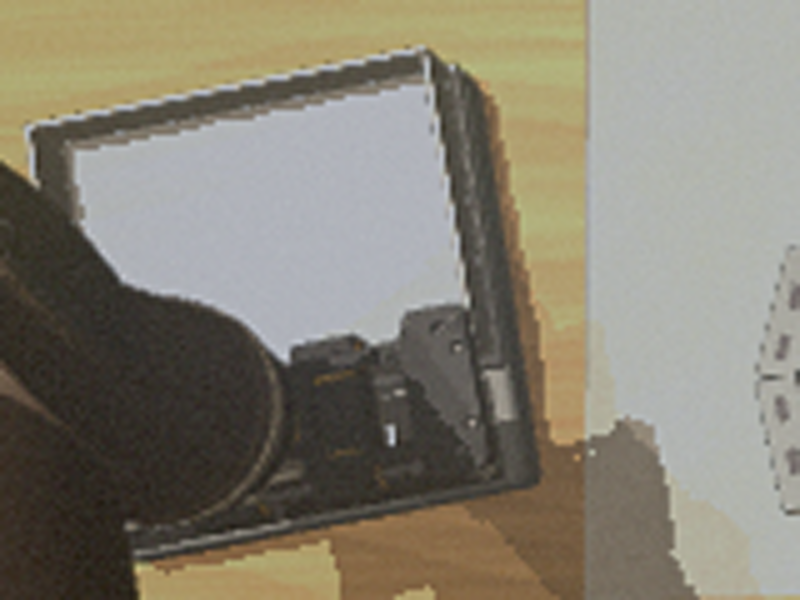

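```bash
python3 -m creep '[[[0,-4,1.5,0,0,0,0],[0,-8,1.5,0,0,0,0],[0,-12,1.5,0,0,0,0],[0.5,-16,1.5,0,0,0,0],[1,-20,1.5,0,0,0,0]]]';  python3 -m creep '[[[0,0,0,0,0,0,0]]]';python3 - <<'E'
from h import *
o=arm.observe();print(o['position'],o['ee_rot'],o['width'])
im=save('wrist','w1.png')
E
```

```text
clock: 5.2
position: [0.4293, -0.0638, 0.1823]
ee_rot: [3.128, 0.285, 0.001]
force: [0.2, -0.0, -0.2]
width: 0.499
clock: 5.3
position: [0.4295, -0.0675, 0.182]
ee_rot: [3.128, 0.273, -0.001]
force: [-0.2, 0.1, -0.1]
width: 0.499
[ 0.42950222 -0.06753908  0.18195888] [ 3.12779789e+00  2.72933697e-01 -5.69524235e-04] 0.4986827550023474
```

View pics/w1.png

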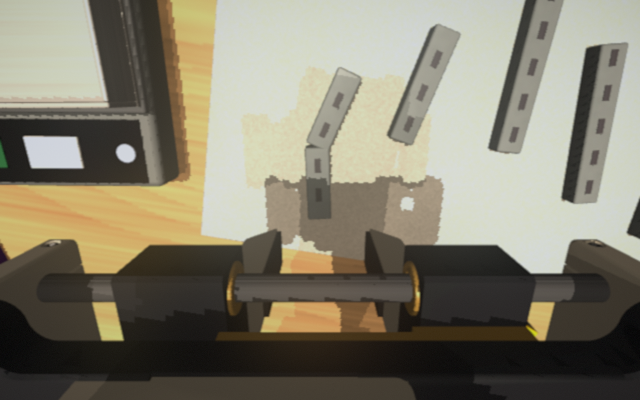

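The wrist view shows the kinked strut with its near leg upright from (317,148) to (319,217) and its far end at (346,75). The short strut runs from (447,31) to (403,137).

Run:
```python
from h import *
for p in [(346,76),(316.5,147),(319,217),(446,32),(403,136)]:print(ray('wrist',*p,.02).round(4))
o=arm.observe();print(o['position'],o['ee_rot'])
```

```text
[ 0.5293 -0.0665  0.02  ]
[ 0.4612 -0.0511  0.02  ]
[ 0.3905 -0.066   0.02  ]
[ 0.5799 -0.1452  0.02  ]
[ 0.4861 -0.1307  0.02  ]
[ 0.42940887 -0.06466392  0.18197398] [ 3.12883404e+00  2.76745266e-01 -4.99871936e-04]
```

```bash
python3 -m creep '[[[0.6,0.3,-4,0,0,0,0.2],[1.2,0.5,-8,0,0,0,0.2],[1.2,0.5,-11,0,0,0,0.2],[1.2,0.5,-12,0,0,0,0.2],[1.2,0.5,-12,0,0,0,0.2]]]'
python3 - <<'E'
from h import *
o=arm.observe();print(o['position'],o['ee_rot'],o['width'])
im=save('wrist','w2.png')
E
```

```text
clock: 5.85
position: [0.4406, -0.056, 0.0613]
ee_rot: [-3.128, -0.288, 0.004]
force: [-0.0, 0.0, 0.3]
width: 0.602
[ 0.44058052 -0.05603816  0.06132409] [-3.12754416 -0.28767884  0.00440372] 0.6021203959738977
```

View pics/w2.png

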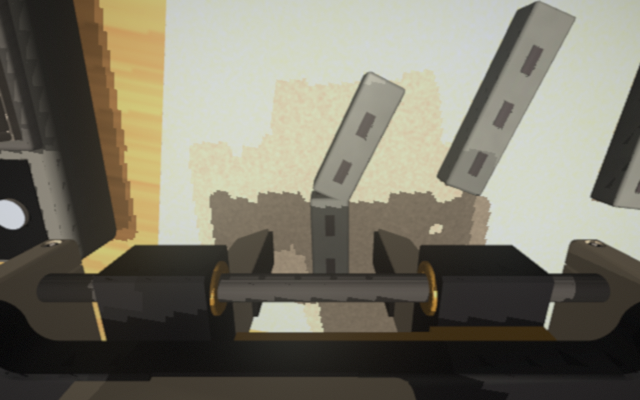

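The kinked strut's near leg sits at column 330, between the open jaws (centre column 323), so I shift about 4 mm towards -y and descend.

```bash
python3 -m creep '[[[0,-0.4,-1.5,0,0,0,0.2],[0,-0.4,-3,0,0,0,0.2],[0,-0.4,-4,0,0,0,0.2],[0,-0.4,-4.1,0,0,0,-0.4],[0,-0.4,-4.1,0,0,0,-1]]]' 30
python3 -m creep '[[[0,0,0,0,0,0,-1],[0,0,0,0,0,0,-1],[0,0,0,0,0,0,-1],[0,0,0,0,0,0,-1]]]' 30
```

```text
clock: 6.4
position: [0.442, -0.0609, 0.0218]
ee_rot: [3.128, 0.286, 0.001]
force: [-1.0, -0.3, -0.2]
width: 0.474
clock: 6.8
position: [0.4419, -0.061, 0.0217]
ee_rot: [3.128, 0.285, 0.001]
force: [-0.4, 0.3, 6.8]
width: 0.261
```

```bash
python3 -m creep '[[[0,0,1,0,0,0,-1],[0,0,4,0,0,0,-1],[0,0,8,0,0,0,-1],[0,0,12,0,0,0,-1],[0,0,16,0,0,0,-1]]]' 30
python3 - <<'E'
from h import *
o=arm.observe();print(o['joints'].round(2),o['width'],o['force'])
save('scene','s2.png')
E
```

```text
clock: 7.3
position: [0.4408, -0.0609, 0.1833]
ee_rot: [-3.128, -0.286, 0.001]
force: [0.5, -0.5, -2.0]
width: 0.259
[ 0.36  0.25 -0.4   2.04  0.12  0.87 -1.5 ] 0.25890597079334315 [ 0.49233344 -0.50886644 -2.01328555]
```

View pics/s2.png

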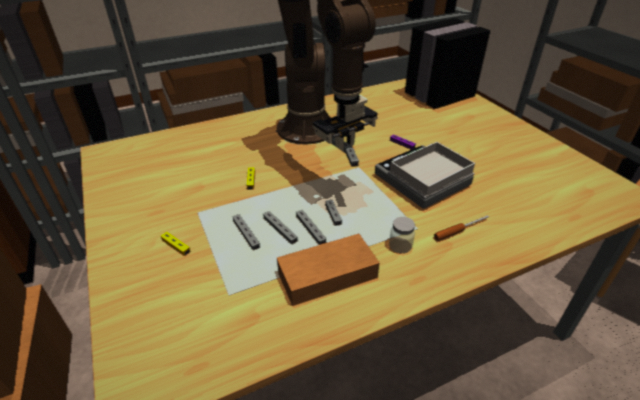

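The scene view shows the kinked strut held level under the gripper, with the other struts, jar, box and tray undisturbed.

```bash
python3 -m creep '[[[1.5,2,1,0,0,8,-1],[3,4,1,0,0,16,-1],[4.5,6,1,0,0,24,-1],[5.5,8,1,0,0,32,-1],[6.3,10,1,0,0,40,-1]]]' 30
python3 -m creep '[[[0,2.5,0,0,0,8,-1],[0,5,0,0,0,16,-1],[0,8,0,0,0,24,-1],[0,10.5,0,0,0,32,-1],[0,13,0,0,0,40,-1]]]'
python3 -m creep '[[[0,1,0,0,0,5,-1],[0,2.2,0,0,0,10,-1],[0,2.2,0,0,0,10,-1],[0,2.2,0,0,0,10,-1]]]'
python3 - <<'E'
from h import *
o=arm.observe();print(o['joints'].round(2),o['position'],o['ee_rot'],o['width'],o['force'])
save('top','t3.png')
o=arm.observe();print(o['position'],o['ee_rot'])
save('wrist','w3.png')
im=cv2.imread('pics/t3.png')
cv2.imwrite('pics/t3z.png',cv2.resize(im[140:260,120:280],None,fx=5,fy=5,interpolation=cv2.INTER_CUBIC))
E
```

```text
clock: 7.85
position: [0.5048, 0.0397, 0.1915]
ee_rot: [2.839, 1.346, 0.0]
force: [0.4, 0.5, -1.6]
width: 0.26
clock: 8.35
position: [0.5041, 0.1698, 0.1915]
ee_rot: [2.206, 2.236, -0.0]
force: [0.9, 0.0, -1.5]
width: 0.259
clock: 8.75
position: [0.5043, 0.1905, 0.1911]
ee_rot: [-2.013, -2.412, 0.001]
force: [-0.1, -0.5, -1.2]
width: 0.26
[ 0.11  0.46 -0.78  1.8   0.38  1.03 -0.64] [0.50431853 0.19045086 0.19114459] [-2.01328398e+00 -2.41168663e+00  9.34972991e-04] 0.2604013443362322 [-0.14712213 -0.49453162 -1.18866546]
[0.50448119 0.18999375 0.19110564] [ 2.01388529e+00  2.41078179e+00 -1.16847224e-03]
```

View pics/t3z.png

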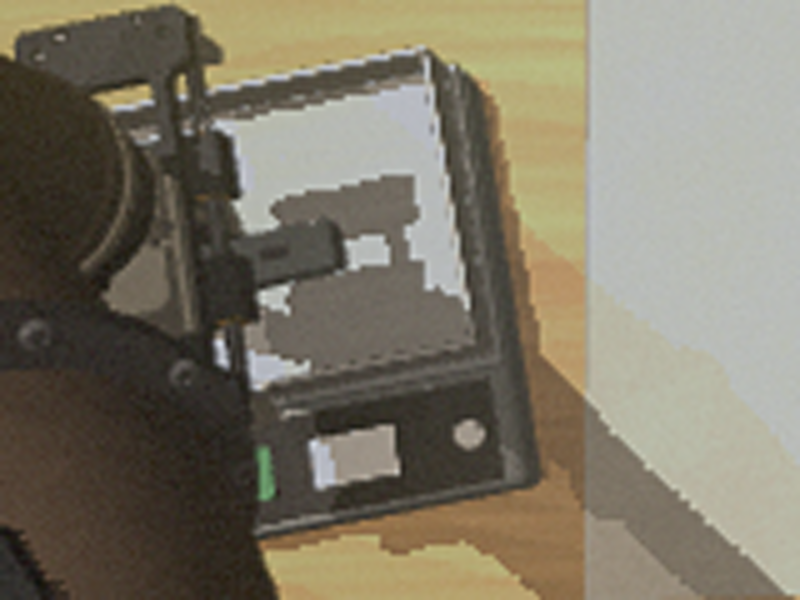

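View pics/w3.png

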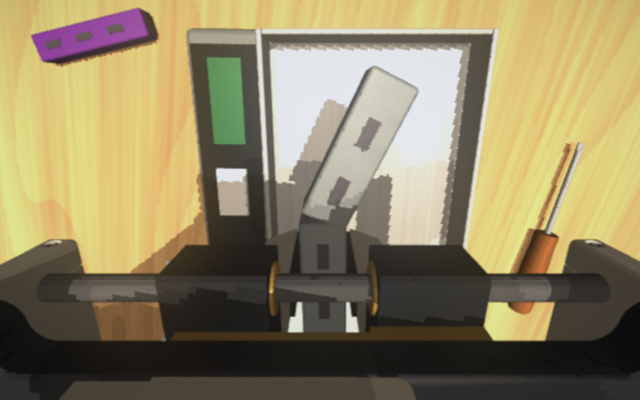

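The wrist view shows the kinked strut held squarely above the tray, far end at about (393,82). The tray's left rim is at column 261, its far rim at row 30 and its right rim at column 494. The top view agrees.

Run:
```python
from h import *
o=arm.observe();print(o['position'],o['ee_rot'])
print('end',ray('wrist',395,82,.1895),'kink',ray('wrist',326,215,.1895))
c=[ray('wrist',*p,.096) for p in [(259,31),(496,30)]];print(c)
e=(c[1]-c[0])[:2];print(np.linalg.norm(e),np.degrees(np.arctan2(e[1],e[0])))
ex=e/np.linalg.norm(e);ey=np.array([-ex[1],ex[0]])
print('tray ctr',(c[0][:2]+c[1][:2])/2-ey*.108)
```

```text
[0.50457504 0.18987579 0.19111253] [ 2.01381235e+00  2.41071691e+00 -1.11425249e-03]
end [0.51964825 0.28119743 0.1895    ] kink [0.50159898 0.21613288 0.1895    ]
[array([0.43996956, 0.30415737, 0.096     ]), array([0.59793737, 0.33336077, 0.096     ])]
0.16064453833014322 10.473977760900835
tray ctr [0.53858667 0.21255861]
```

```bash
python3 -m creep '[[[0,0,-3,0,0,0,-1],[0,0,-6,0,0,0,-1],[0,0,-8.5,0,0,0,-1],[0,0,-10,0,0,0,-1],[0,0,-10.4,0,0,0,-1]]]'
python3 -m creep '[[[0,0,-0.2,0,0,0,-1],[0,0,-0.3,0,0,0,-1]]]'
```

```text
clock: 9.35
position: [0.5039, 0.1899, 0.0858]
ee_rot: [-2.012, -2.412, 0.004]
force: [-0.6, -0.1, -0.8]
width: 0.26
clock: 9.55
position: [0.5052, 0.1913, 0.085]
ee_rot: [2.011, 2.413, 0.002]
force: [-0.7, 0.6, -1.1]
width: 0.261
```

```bash
python3 -m creep '[[[0,0,-0.1,0,0,0,-1],[0,0,-0.2,0,0,0,-1]]]'; python3 -m creep '[[[0,0,-0.06,0,0,0,-1],[0,0,-0.12,0,0,0,-1]]]'
```

```text
clock: 9.75
position: [0.505, 0.1911, 0.0828]
ee_rot: [2.01, 2.413, 0.002]
force: [0.2, 0.7, -1.1]
width: 0.257
clock: 9.95
position: [0.5048, 0.191, 0.0817]
ee_rot: [2.01, 2.413, 0.001]
force: [-3.8, -2.6, 14.8]
width: 0.257
```

```bash
python3 -m creep '[[[0,0,0.05,0,0,0,-0.25],[0,0,0.05,0,0,0,-0.25],[0,0,0.05,0,0,0,-0.25],[0,0,0.05,0,0,0,-0.25]]]'; python3 -m creep '[[[0,0,1.5,0,0,0,-0.25],[0,0,4,0,0,0,-0.25],[0,0,8,0,0,0,-0.1],[0,0,12,0,0,0,-0.1],[0,0,12.5,0,0,0,-0.1]]]'
python3 - <<'E'
from h import *
save('wrist','w4.png')
E
```

```text
clock: 10.35
position: [0.5045, 0.191, 0.0814]
ee_rot: [2.01, 2.414, 0.0]
force: [-0.0, 0.2, 0.3]
width: 0.371
clock: 10.85
position: [0.5063, 0.1929, 0.2122]
ee_rot: [2.008, 2.412, 0.011]
force: [0.3, 0.9, -0.5]
width: 0.45
```

View pics/w4.png

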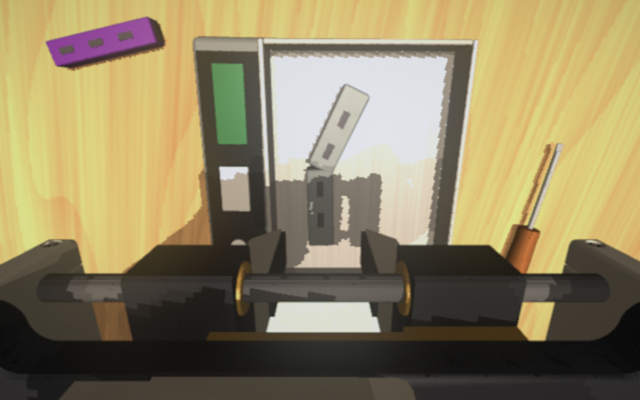

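The wrist view shows the kinked strut lying flat in the tray, from (350,92) to about (320,243), clear of the walls. The fingers are free of it.

```bash
python3 -m creep '[[[0.5,-2.5,0,0,0,-8,0],[1,-5,0,0,0,-16,0],[1.5,-7.5,0,0,0,-24,0],[2,-10,0,0,0,-32,0],[2.4,-12.5,0,0,0,-40,0]]]'
python3 -m creep '[[[0,-2.5,0,0,0,-8,0],[0,-5,0,0,0,-16,0],[0,-7.5,0,0,0,-24,0],[0,-10,0,0,0,-32,0],[0,-12.5,0,0,0,-40,0]]]'
python3 -m creep '[[[0,-2.5,0,0,0,-8,0],[0,-5,0,0,0,-16,0],[0,-7.5,0,0,0,-24,0],[0,-8.3,-2,0,0,-29.7,0],[0,-8.3,-3,0,0,-29.7,0]]]'
python3 -m creep '[[[0,0,0,0,0,0,0],[0,0,0,0,0,0,0]]]'
python3 - <<'E'
from h import *
o=arm.observe();print(o['position'],o['ee_rot'],o['width'])
save('wrist','w5.png')
E
```

```text
clock: 11.4
position: [0.5282, 0.0648, 0.206]
ee_rot: [-2.719, -1.573, 0.001]
force: [0.2, -0.4, 0.3]
width: 0.499
clock: 11.9
position: [0.5279, -0.0601, 0.206]
ee_rot: [-3.093, -0.548, 0.002]
force: [0.1, 0.4, 0.4]
width: 0.503
clock: 12.4
position: [0.5273, -0.1436, 0.1749]
ee_rot: [3.13, -0.26, -0.004]
force: [-0.3, -0.0, -0.7]
width: 0.503
clock: 12.6
position: [0.5285, -0.1407, 0.1764]
ee_rot: [-3.131, 0.248, 0.001]
force: [-0.3, 0.6, 0.9]
width: 0.494
[ 0.5284655  -0.1407199   0.17638504] [-3.13103135e+00  2.47682334e-01  1.32862934e-03] 0.49428932416943866
```

View pics/w5.png

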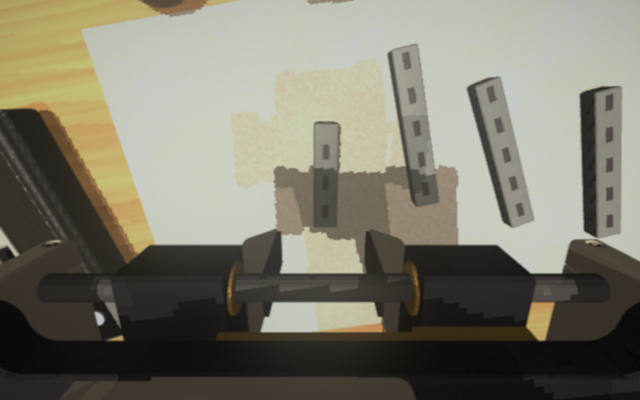

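The wrist view shows the short strut upright between the jaws, from (327,123) to (325,226). The neighbouring sound strut's near end, at (425,200), is well clear.

Run:
```python
from h import *
print(ray('wrist',327.5,124,.02),ray('wrist',325.5,226,.02),ray('wrist',390+35,200,.02),arm.observe()['position'])
```

```text
[ 0.58309821 -0.15214615  0.02      ] [ 0.48235846 -0.13444796  0.02      ] [ 0.49440373 -0.23682068  0.02      ] [ 0.52880999 -0.14085614  0.17681115]
```

```bash
python3 -m creep '[[[0.4,-0.2,-4,0,0,0,0],[0.4,-0.2,-8,0,0,0,0],[0.4,-0.2,-11,0,0,0,0],[0.4,-0.2,-13,0,0,0,0],[0.4,-0.2,-14,0,0,0,0]]]'
python3 -m creep '[[[0,0,-1,0,0,0,0],[0,0,-1.5,0,0,0,0],[0,0,-1.5,0,0,0,0]]]' 30
```

```text
clock: 13.15
position: [0.5322, -0.1431, 0.0352]
ee_rot: [-3.131, 0.251, 0.002]
force: [-0.4, -0.8, 0.4]
width: 0.499
clock: 13.45
position: [0.5328, -0.144, 0.0216]
ee_rot: [3.131, -0.253, 0.0]
force: [0.7, 0.5, -0.5]
width: 0.5
```

```bash
python3 -m creep '[[[0,0,0,0,0,0,-1],[0,0,0,0,0,0,-1],[0,0,0,0,0,0,-1],[0,0,0,0,0,0,-1],[0,0,0,0,0,0,-1]]]' 30
python3 -m creep '[[[0,0,1,0,0,0,-1],[0,0,4,0,0,0,-1],[0,0,8,0,0,0,-1],[0,0,12,0,0,0,-1],[0,0,16,0,0,0,-1]]]' 30
```

```text
clock: 13.95
position: [0.5329, -0.1441, 0.0219]
ee_rot: [3.131, -0.254, 0.001]
force: [-1.4, -0.1, 6.2]
width: 0.254
clock: 14.45
position: [0.532, -0.1439, 0.1834]
ee_rot: [-3.131, 0.254, 0.001]
force: [1.3, -0.3, -1.3]
width: 0.258
```

```bash
python3 -m creep '[[[0.5,2.5,1,0,0,8,-1],[1,5,1,0,0,16,-1],[1.5,7.5,1,0,0,24,-1],[2,10,1,0,0,32,-1],[2.5,12.5,1,0,0,40,-1]]]' 30
python3 -m creep '[[[0.5,2.5,0,0,0,8,-1],[1,5,0,0,0,16,-1],[1.5,7.5,0,0,0,24,-1],[1.7,10,0,0,0,32,-1],[1.7,12.5,0,0,0,40,-1]]]'
python3 -m creep '[[[0,2.5,0,0,0,8,-1],[0,5,0,0,0,16,-1],[0,8,0,0,0,24,-1],[0,10,0,0,0,29.6,-1],[0,10.8,0,0,0,29.6,-1]]]'
python3 -m creep '[[[0,0,0,0,0,0,-1],[0,0,0,0,0,0,-1]]]'
python3 - <<'E'
from h import *
o=arm.observe();print(o['position'],o['ee_rot'],o['width'])
save('wrist','w6.png')
E
```

```text
clock: 14.95
position: [0.5573, -0.0181, 0.192]
ee_rot: [3.027, 0.841, -0.0]
force: [0.1, 0.4, -1.5]
width: 0.258
clock: 15.45
position: [0.5744, 0.1067, 0.1918]
ee_rot: [2.557, 1.825, -0.0]
force: [0.6, 0.0, -1.0]
width: 0.258
clock: 15.95
position: [0.5737, 0.2162, 0.1918]
ee_rot: [-2.007, -2.416, -0.001]
force: [-0.2, -0.4, -1.2]
width: 0.258
clock: 16.15
position: [0.5748, 0.2125, 0.1914]
ee_rot: [2.016, 2.408, -0.002]
force: [0.0, -0.4, -2.2]
width: 0.259
[0.57475044 0.21248473 0.19137549] [ 2.01613783e+00  2.40821828e+00 -1.67594081e-03] 0.2588672582673501
```

View pics/w6.png

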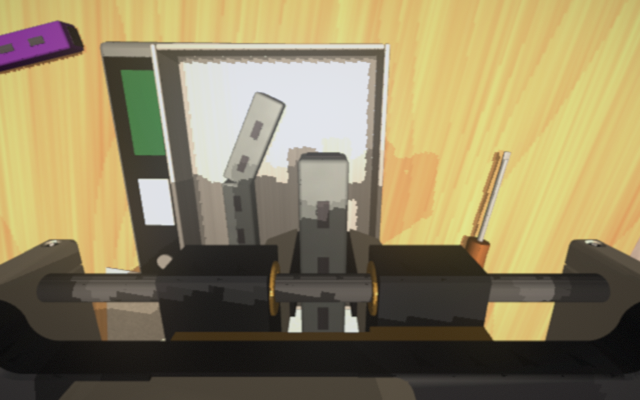

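The wrist view shows the short strut held upright at (323,155) above the tray, right of the kinked strut. The tray's far rim corners are at (153,46) and (388,46).

```bash
python3 - <<'E'
from h import *
c=[ray('wrist',*p,.096)[:2] for p in [(153,46),(388,46)]]
e=c[1]-c[0];print(c,np.linalg.norm(e),np.degrees(np.arctan2(e[1],e[0])))
ex=e/np.linalg.norm(e);ey=np.array([-ex[1],ex[0]]);t=(c[0]+c[1])/2-ey*.108
p=arm.observe()['position'][:2];print(t,(p-t)@ex,(p-t)@ey)
E
python3 -m creep '[[[0,0,-3,0,0,0,-1],[0,0,-6,0,0,0,-1],[0,0,-8.5,0,0,0,-1],[0,0,-9,0,0,0,-1],[0,0,-9,0,0,0,-1]]]'
```

```text
[array([0.43979146, 0.30447012]), array([0.59890952, 0.33288545])] 0.16163536400422696 10.12515799645943
[0.53833678 0.21235977] 0.0359196293179841 -0.006618485917807357
clock: 16.7
position: [0.5745, 0.2127, 0.1011]
ee_rot: [-2.015, -2.41, 0.002]
force: [0.7, 0.5, -0.2]
width: 0.26
```

```bash
python3 -m creep '[[[0,0,-1,0,0,0,-1],[0,0,-1.4,0,0,0,-1],[0,0,-1.6,0,0,0,-1],[0,0,-1.7,0,0,0,-1]]]';python3 -m creep '[[[0,0,-0.06,0,0,0,-1],[0,0,-0.12,0,0,0,-1]]]'
```

```text
clock: 17.1
position: [0.5747, 0.214, 0.0846]
ee_rot: [2.013, 2.412, 0.0]
force: [-0.1, -0.6, -1.0]
width: 0.258
clock: 17.3
position: [0.5746, 0.2141, 0.0834]
ee_rot: [2.012, 2.412, 0.001]
force: [-1.0, -0.3, -0.8]
width: 0.259
```

```bash
python3 -m creep '[[[0,0,-0.06,0,0,0,-1],[0,0,-0.12,0,0,0,-1]]]';python3 -m creep '[[[0,0,-0.02,0,0,0,-1],[0,0,-0.04,0,0,0,-1]]]'
```

```text
clock: 17.5
position: [0.5746, 0.214, 0.0821]
ee_rot: [2.013, 2.412, 0.0]
force: [0.3, 0.7, -1.5]
width: 0.261
clock: 17.7
position: [0.5746, 0.214, 0.082]
ee_rot: [2.012, 2.412, 0.0]
force: [-1.6, -1.6, 5.4]
width: 0.26
```

Touching down with 5 N; release and lift.

```bash
python3 -m creep '[[[0,0,0,0,0,0,-0.25],[0,0,0,0,0,0,-0.25],[0,0,0,0,0,0,-0.25],[0,0,0,0,0,0,-0.25]]]'; python3 -m creep '[[[0,0,1.5,0,0,0,-0.25],[0,0,4,0,0,0,-0.25],[0,0,8,0,0,0,-0.25],[0,0,12,0,0,0,-0.25],[0,0,14,0,0,0,-0.25]]]'
python3 -m creep '[[[0,-4,1,0,0,0,-0.25],[0,-8,2,0,0,0,-0.25],[0,-12,2,0,0,0,-0.25],[0,-16,2,0,0,0,-0.25],[0,-20,2,0,0,0,-0.25]]]'
python3 -m creep '[[[0,-4,0,0,0,0,-0.25],[0,-8,0,0,0,0,-0.25],[0,-12,0,0,0,0,-0.25],[0,-12,0,0,0,0,-0.25]]]'
python3 - <<'E'
from h import *
save('top','t7.png');save('scene','s7.png')
im=cv2.imread('pics/t7.png')
cv2.imwrite('pics/t7z.png',cv2.resize(im[140:260,120:280],None,fx=5,fy=5,interpolation=cv2.INTER_CUBIC))
E
```

```text
clock: 18.1
position: [0.5745, 0.214, 0.0816]
ee_rot: [-2.013, -2.412, -0.0]
force: [-0.3, 0.7, 0.3]
width: 0.373
clock: 18.6
position: [0.5753, 0.2153, 0.2266]
ee_rot: [2.011, 2.412, 0.007]
force: [-0.4, -0.3, -0.6]
width: 0.375
clock: 19.1
position: [0.5744, 0.0126, 0.243]
ee_rot: [2.011, 2.412, 0.001]
force: [0.8, -1.1, -0.8]
width: 0.372
clock: 19.5
position: [0.5742, -0.1135, 0.242]
ee_rot: [2.022, 2.402, -0.004]
force: [0.2, 0.2, 0.2]
width: 0.375
```

View pics/t7.png

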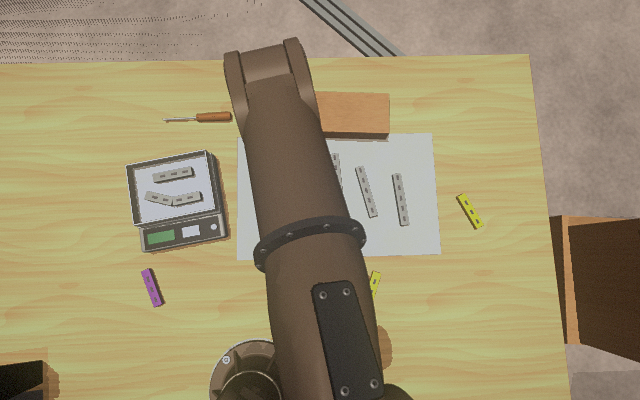

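View pics/t7z.png

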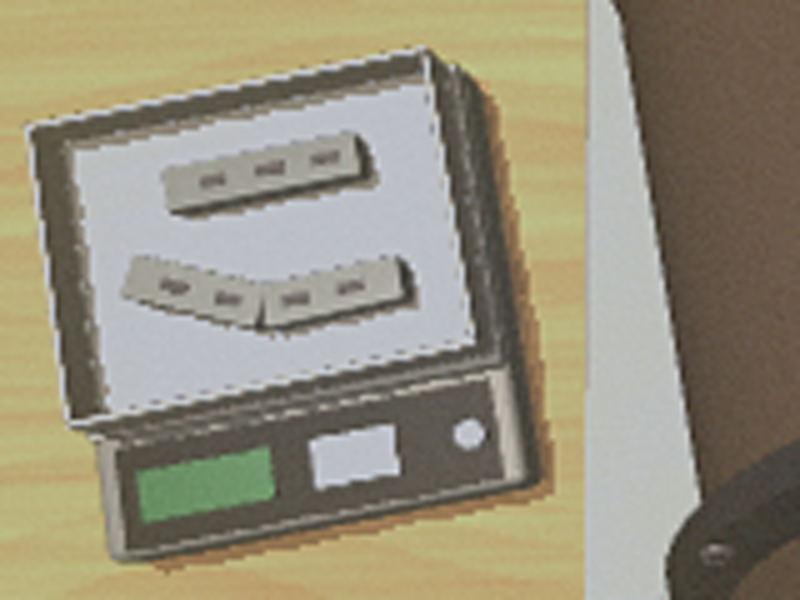

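View pics/s7.png

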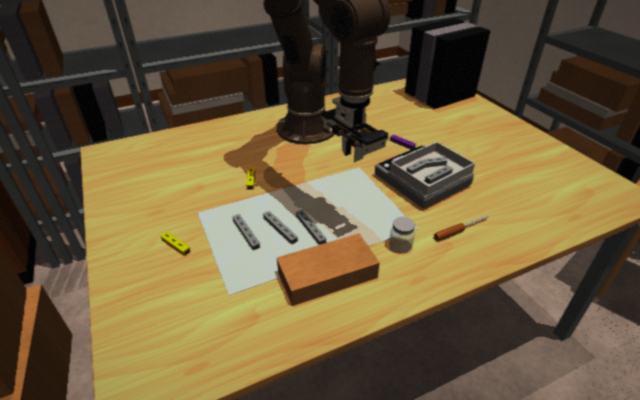

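Both odd struts lie flat in the tray: the short one at about (270,172) in the zoom, the kinked one at about (265,300). The tray's rim corners are where they were before. The three sound struts, the jar, the box and the screwdriver look undisturbed, and the gripper is in free air.

Run:
```python
from h import *
print(arm.observe()['dq'].round(3), arm.sign_off())
```

```text
the job is handed in; nothing more can be done
[-0.037 -0.003 -0.033  0.011 -0.007 -0.007 -0.008] None
```

I handed the job in at about 19.6 s; sign-off gives no verdict, so the result below is from my own checks.

- **Tare:** I pressed the large oblong pad once with the closed fingertips while the tray was empty. The force read 8–10 N over at least 0.2 s, and I never saw more than that on the pad. I could not read the display to confirm that it zeroed.
- **Struts:** I laid the kinked strut and the short strut in the tray, with touchdown forces of about 15 N and 5 N and no drop.
- **Last pictures:** Both struts lie flat inside the tray, clear of its walls. The tray stands unmoved on the plate, and the gripper was clear of everything.
- **Less certain:** In the last top view the arm hid the jar and part of one sound strut. The scene view shows both in place, though I judged this by eye and did not measure it.
- **Disagreement:** The wrist and top cameras differed by about 3–10 mm on the kinked strut's position. I used a value between the two, and the grasp held.

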